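# Unload the mould clamshell into the covered storage tray

### The arm

A 7-joint arm with a two-finger parallel gripper is mounted at the origin on the work surface. World frame = base frame: x ahead of the robot, y to its left, z up, the work surface at z = 0. Lengths are in m, angles in rad, forces in N, time in s.
With the tool pointing down it reaches from about 0.4 to 0.85 m from the base axis. Payload 6.9 kg.
Tool frame: the origin (TCP) lies midway between the tips of the shut fingers; the grasp point (between the pads) lies behind it (ctrl.pinch_z is the z of the grasp point in the tool frame, in m); z points along the fingers, y is the line along which they close (so a half turn about z gives the same grasp; the last joint's range is limited). The gripper opens to 85 mm and grips with 20 to 120 N. Pads are 22 mm wide; open, the fingers measure 114 mm over their backs; the gripper's body (76 mm by 85 mm) begins 54 mm behind the grasp point. The pads swing forward as they close: fully open they stand 13 mm farther back than shut.
Start: joints at [-1.129, 0.507, -0.238, 1.5, 0.126, 1.149, -0.155], TCP at [0.207, 0.59, 0.195] pointing down, gripper open.
Joint ranges: [-3.08, 3.08], [-0.24, 2.05], [-1.43, 1.35], [0, 2.5], [-1.52, 4.66], [0.17, 1.96], [-2.89, 2.89]. Speed limits (rad/s): [2.39, 2.39, 3.14, 3.14, 3.14, 3.14, 3.14].

### API

Orientations are given as a unit quaternion [w, x, y, z].
In Python, from station import ctrl, get_state, vision, ticket, models gives the robot as it stands. Calls block until the motion is done:
- ctrl.movep(position, orientation): joint-space move of the TCP to a pose.
- ctrl.movel(position, frame=None, max_speed=0.15): straight line of the TCP; frame=None keeps the orientation; max_speed is the mean speed in m/s.
- ctrl.set_joints(angles): joint-space move.
- ctrl.ungrasp() and ctrl.close_gripper(force=None): open the fingers fully, or close them until they stop; force is the grip in N (None keeps the last).
- ctrl.pause(seconds).
- ctrl.ik(position, orientation): joint angles nearest the present ones, or None.
- get_state(): the state.
- vision.grab_frame(name): name is "scene" or "top" or "wrist"; returns (picture, depth): 400x640x3 uint8, blue, green, red; 400x640 float32, m along the optical axis (not along the pixel's ray), 0 where there is no reading.
- vision.camera_info(name): a dict with "mtx" (3x3 intrinsics, pixels), "dist_coeffs" ([k1, k2, p1, p2, k3] as OpenCV has them; the pictures are not rectified), "R" (3x3) and "t" (3): a world point X has camera coordinates R X + t; the wrist camera has in their place "hand_eye" (4x4, takes a point from camera to tool coordinates, whose origin is the TCP and whose axes are the flange's). Camera axes: x right, y down, z forward; pixel columns grow to the right and rows downward; lengths in m; the calibration is good to about 2 mm. A picture is of the moment at which its call begins: read the wrist's pose just before it. camera_info takes no time and is no camera call.
A pose or a line that the arm cannot do raises ctrl.Unreachable and nothing moves.
- ticket.close_job(): hands the job in; it is judged then, once.
Trained networks look in the newest picture that a camera, given by its name, has taken for a name from the list of things; names that differ only in an ending like _2 or _b are one class to them, and where a whole thing is asked for, a point or a joint stands for the part that bears it (a point fixed in the world has none). Each returns a list of dicts, best first, with "p" (0 to 1); they miss things now and then, are a little off and sometimes report something else, mostly with a low value. They report only what shows in the picture. A call takes as long as a camera call. They do not tell look-alikes from the thing itself.
- models.recognise(camera, target): "point" ([column, row] in pixels, amid what is visible of it).
- models.masks_of(camera, target): "mask" (400x640 bool, what is visible of it) and "point" ([column, row] in pixels, amid what is visible of it).
The state is a dict: "time": time; "qpos": joint angles; "qd": joint speeds; "tau": joint torques, N m; "tcp_pos": TCP position; "eef_rot": TCP orientation; "contact_force": force on the tool from outside, world axes, zero at the start; "wrist_torque": the same for the moment, N m; "width": finger opening in m; "gripper_force": force on a finger pad.
Only numpy, scipy, OpenCV 4.12 (cv2) and the standard library are available. Lean on these libraries where they do the work, as an engineer would, in place of code of your own. Each camera call takes 0.05 s, during which the arm holds its last target. There are 200 camera calls.

### The job

Take the green cover off the storage tray and set it aside on the bench, and swing the clamshell fixture's lid back past vertical so that it stays open by itself. Move every mould block from the clamshell into the tray, each flat on the floor of its own slot with its grip fin up; only then close the clamshell lid fully and put the cover back in place over the filled tray, down on the tray's base. Leave the jar, the gift box and the loupe where they are.

Things in the scene. Friction and masses are not known exactly. Their poses are not given: they have to be found in the camera images.
- clamshell: Clamshell mould fixture, fixed: steel base 110 x 216 x 6 mm with an aluminium frame of four bays along its y (centres y = -70.5, -23.5, 23.5, 70.5 mm, x = 0; each 66 x 44 mm, floor 6 mm, frame top 28 mm above the bench); grey lid 210 mm wide, top at 68 mm when closed. A bay holds one mould block or none. Origin: underside centre on the bench; x points from the knob side to the hinge side.
- clam_lid (a joint): Angle of the clamshell's grey lid, rad: 0 = closed, grows as the front edge swings up and back about the hinge; 1.57 = vertical, stop at 1.95. About 0.35 kg, no spring: let go below about 1.4 it falls shut, past about 1.6 it falls back on its stop and stays open.
- clam_knob (a point): Centre of the red barrel knob on the front edge of the clamshell lid: a cylinder 20 mm in diameter and 26 mm long, its axis along the fixture's y, 134 mm from the hinge line on a 10 mm wide stem. Moves with the lid; 45 mm above the bench when closed.
- clam_hinge (a point): Middle of the hinge line of the clamshell lid, at x = +58 mm, y = 0, z = 45 mm in the fixture's frame; the hinge line runs along the fixture's y.
- tray: Brown wooden storage tray, fixed: base 180 (x) x 136 (y) x 6 mm with four shallow slots centred at x = +-35.5, y = +-24.5 mm. Each slot is 68 (x) x 46 (y) mm, floor 6 mm above the bench; outer walls 10 mm and dividing ribs 8 mm above that floor. The wall frame is 147 x 103 mm outside. Origin: underside centre on the bench, z up.
- cover_center (a point): Centre of the loose green cover: an open-bottomed box 163 x 119 x 62 mm, walls 4 mm, with a brass grip fin on top (60 mm along x, 14 mm thick along y, 30 mm tall). This point is 46 mm above its lower rim; the fin spans 16 to 46 mm above it. 0.28 kg. In place it stands on the tray's base around the wall frame with 4 mm play, long side along the tray's x, this point 52 mm above the bench.
- blocka_center (a point): Centre, half-way up, of the green mould block: a rigid body 60 (x) x 38 (y) x 22 mm with a raised grip fin on top (40 mm along its x, 12 mm thick along its y, 30 mm tall). Whole height 52 mm: this point is 26 mm above its underside, the fin spans 4 mm below to 26 mm above it. About 90 g. It may be absent.
- blockb_center (a point): Centre, half-way up, of the red mould block: a rigid body 60 (x) x 38 (y) x 22 mm with a raised grip fin on top (40 mm along its x, 12 mm thick along its y, 30 mm tall). Whole height 52 mm: this point is 26 mm above its underside, the fin spans 4 mm below to 26 mm above it. About 90 g. It may be absent.
- blockc_center (a point): Centre, half-way up, of the blue mould block: a rigid body 60 (x) x 38 (y) x 22 mm with a raised grip fin on top (40 mm along its x, 12 mm thick along its y, 30 mm tall). Whole height 52 mm: this point is 26 mm above its underside, the fin spans 4 mm below to 26 mm above it. About 90 g. It may be absent.
- blockd_center (a point): Centre, half-way up, of the yellow mould block: a rigid body 60 (x) x 38 (y) x 22 mm with a raised grip fin on top (40 mm along its x, 12 mm thick along its y, 30 mm tall). Whole height 52 mm: this point is 26 mm above its underside, the fin spans 4 mm below to 26 mm above it. About 90 g. It may be absent.
- jar: Bystander: amber jar with black cap, 60 mm diameter, 75 mm tall, origin at underside centre.
- giftbox: Bystander: red gift box 75 x 60 x 40 mm, origin at underside centre.
- loupe: Bystander: dark loupe, cylinder 44 mm diameter, 50 mm tall, origin at underside centre.
There are look-alikes about, which are no part of the job. Of the things like the part that bears cover_center, leave any that is purple; of the rest the larger one is meant.

How it is judged:
By the outcome, as a careful person would: the job done as asked, in the order asked, and still so for the second after the job is handed in, with the robot touching nothing.
Of blocka, blockb, blockc, blockd only 2 to 4 are there at a start; the rules pass over those that are not, and their reading is None.
At some moment in a run one of cover may be knocked a few centimetres aside while the robot is not near it.
Once in a run the grip may slacken for a moment while it holds something.
It also fails if it takes over 210 s, if anything falls off the work surface, if the arm or the gripper's body presses on something with over 40 N, if the wrist force passes 120 N, or if a joint passes its speed limit or range.

## Working session

There is one attempt and no reset: what is moved stays moved. The work goes in short steps, each a Python script; the robot and the scene stay as the last script left them, time stands still between calls to the robot, and variables do not carry over. Pictures are saved under pics/ and viewed, at most 14 in all, crops included, and the job is handed in when it is done.

```bash
ls; mkdir -p pics; cat > h.py <<'E'
import numpy as np, cv2
from scipy.spatial.transform import Rotation as R
from station import ctrl, get_state, vision, ticket, models
def cam(name, st=None):
    i=vision.camera_info(name); K=np.array(i["mtx"]); d=np.array(i["dist_coeffs"],float)
    if "R" in i:
        Rc=np.array(i["R"]); return K,d,Rc.T,-Rc.T@np.array(i["t"])
    st=st or get_state(); q=st["eef_rot"]; Rt=R.from_quat([q[1],q[2],q[3],q[0]]).as_matrix()
    H=np.array(i["hand_eye"]); return K,d,Rt@H[:3,:3],Rt@H[:3,3]+np.array(st["tcp_pos"])
def grab(name):
    st=get_state(); im,dp=vision.grab_frame(name); return im,dp,cam(name,st)
def cloud(dp,c):
    K,d,Rw,t=c; h,w=dp.shape
    uv=np.stack(np.meshgrid(np.arange(w),np.arange(h)),-1).reshape(-1,1,2).astype(float)
    n=cv2.undistortPoints(uv,K,d).reshape(h,w,2)
    P=np.dstack([n,np.ones((h,w))])*dp[...,None]
    P=P@Rw.T+t; P[dp<=0]=np.nan; return P
def down(yaw):  # tool z down, tool y (closing line) at angle yaw from world y
    q=(R.from_euler('z',yaw)*R.from_euler('x',np.pi)).as_quat(); return [q[3],q[0],q[1],q[2]]
E
python3 - <<'E'
from h import *
s=get_state(); print({k:np.round(v,3) for k,v in s.items()},ctrl.pinch_z)
for n in ("scene","top"):
    im,dp,c=grab(n); cv2.imwrite(f"pics/{n}0.png",im); np.savez(f"{n}0.npz",im=im,dp=dp); P=cloud(dp,c)
    print(n,c[3])
    for t in ["clamshell","clam_lid","clam_knob","tray","cover_center","jar","giftbox","loupe","blocka_center"]:
        r=models.masks_of(n,t)
        for x in r[:3]:
            m=x["mask"]; print(t,round(x["p"],2),np.round(x["point"]),m.sum(),np.round(np.nanmedian(P[m],0),3),np.round(np.nanpercentile(P[m][:,2],98),3))
E
```

```text
pics
{'time': np.float64(0.0), 'qpos': array([-1.129,  0.508, -0.238,  1.501,  0.126,  1.149, -0.155]), 'qd': array([-0.   , -0.   ,  0.001, -0.002,  0.001,  0.   ,  0.   ]), 'tau': array([ 1.0000e-03, -6.2059e+01, -2.1860e+00, -2.4965e+01,  1.3000e-02,
        1.2000e-02, -0.0000e+00]), 'tcp_pos': array([0.206, 0.589, 0.194]), 'eef_rot': array([-0.   ,  0.168,  0.986, -0.001]), 'contact_force': array([ 0.457,  0.446, -0.074]), 'wrist_torque': array([ 0.056, -0.036, -0.022]), 'gripper_force': np.float64(0.0), 'width': np.float64(0.085)} -0.0187
scene [ 0.99457987 -0.38801815  0.98130679]
clamshell 0.57 [372. 172.] 2812 [0.585 0.21  0.067] 0.073
clam_lid 0.7 [370. 170.] 2235 [0.577 0.216 0.068] 0.073
clam_knob 0.71 [374. 167.] 2337 [0.576 0.22  0.068] 0.073
tray 0.88 [246. 290.] 294 [ 0.611 -0.267  0.006] 0.06
cover_center 0.93 [262. 265.] 3258 [ 0.602 -0.209  0.067] 0.097
cover_center 0.81 [172. 318.] 3944 [ 0.557 -0.45   0.061] 0.091
cover_center 0.76 [205. 221.] 1475 [ 0.388 -0.241  0.044] 0.066
jar 0.73 [354. 250.] 526 [ 0.722 -0.009  0.072] 0.078
giftbox 0.78 [371. 108.] 448 [0.373 0.44  0.037] 0.042
loupe 0.63 [139. 272.] 366 [ 0.383 -0.46   0.047] 0.052
top [ 0.40419824 -0.00771442  1.38550846]
clamshell 0.57 [257. 194.] 3069 [0.57  0.23  0.068] 0.075
clam_lid 0.92 [258. 194.] 2875 [0.571 0.23  0.068] 0.075
clam_lid 0.51 [332. 152.] 369 [0.706 0.002 0.073] 0.08
clam_knob 0.89 [252. 195.] 2816 [0.571 0.231 0.068] 0.075
tray 0.49 [382. 216.] 314 [ 0.52  -0.151  0.006] 0.017
cover_center 0.94 [486. 208.] 2619 [ 0.539 -0.442  0.062] 0.091
cover_center 0.7 [413. 268.] 1302 [ 0.37  -0.233  0.045] 0.067
cover_center 0.63 [402. 194.] 2419 [ 0.578 -0.2    0.068] 0.098
jar 0.83 [333. 152.] 398 [0.708 0.001 0.073] 0.08
giftbox 0.56 [176. 261.] 611 [0.364 0.446 0.039] 0.045
loupe 0.58 [489. 268.] 247 [ 0.372 -0.451  0.048] 0.055
blocka_center 0.15 [178. 264.] 601 [0.364 0.446 0.039] 0.045
```

View pics/top0.png

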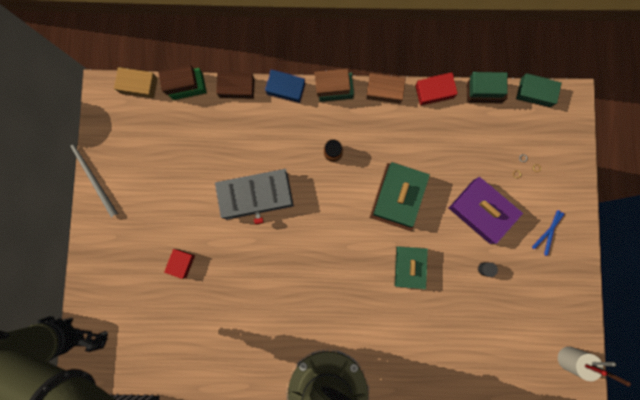

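View pics/scene0.png

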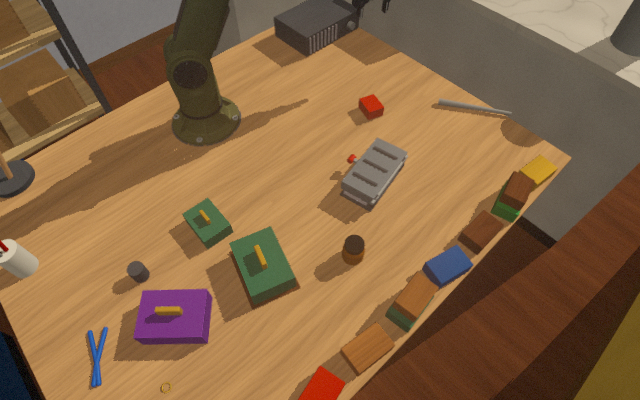

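Top view: the large green cover is at (402,194), with a smaller green look-alike at (412,268) and a purple one at (487,211). The clamshell is at (255,194), its red knob facing the robot at (258,218). Next I fit the poses from the depth data.

```bash
cat >> h.py <<'E'
def rect(P,mask):
    """minAreaRect of masked cloud points in mm -> centre(m), long, short (m), yaw of long side"""
    X=P[mask][:,:2]; (c,(w,h),_)=r=cv2.minAreaRect((X*1000).astype(np.float32))
    b=cv2.boxPoints(r); e=[b[1]-b[0],b[2]-b[1]]; e=max(e,key=np.linalg.norm)
    y=np.arctan2(e[1],e[0]); y=(y+np.pi/2)%np.pi-np.pi/2
    return np.array(c)/1000,max(w,h)/1000,min(w,h)/1000,y
def near(P,c,r): return np.hypot(P[...,0]-c[0],P[...,1]-c[1])<r
def opened(m,k=3): return cv2.morphologyEx(m.astype(np.uint8),cv2.MORPH_OPEN,np.ones((k,k)))>0
E
python3 - <<'E'
from h import *
for n in ("top","scene"):
    f=np.load(n+"0.npz"); im,dp=f["im"],f["dp"]; P=cloud(dp,cam(n)); z=P[...,2]
    print(n)
    for nm,c,r,a,b in [("cover top",(.585,-.2),.13,.058,.08),("fin",(.585,-.2),.08,.088,.12),("lid",(.575,.225),.14,.058,.085)]:
        m=opened(near(P,c,r)&(z>a)&(z<b),3 if nm!="fin" else 1); print(nm,m.sum(),[np.round(x,3) for x in rect(P,m)],np.round(np.median(z[m]),4))
    hsv=cv2.cvtColor(im,cv2.COLOR_BGR2HSV); m=((hsv[...,0]<8)|(hsv[...,0]>172))&(hsv[...,1]>150)&(hsv[...,2]>80)&near(P,(.5,.22),.08)&(z>.02)
    print("knob",m.sum(),np.nanmean(P[m],0).round(3))
# view poses: reachability
for p,y in [([.57,-.2,.35],0),([.57,.22,.35],0),([.43,.03,.1],0),([.43,.03,.1],1.57)]:
    for k in (0,np.pi): print(p,y,k,ctrl.ik(p,down(y+k)) is not None)
print(vision.camera_info("wrist")["hand_eye"])
E
```

```text
top
cover top 2151 [array([ 0.583, -0.204]), np.float64(0.164), np.float64(0.119), np.float32(-0.295)] 0.0679
fin 108 [array([ 0.583, -0.203]), np.float64(0.059), np.float64(0.015), np.float32(-0.275)] 0.0974
lid 2648 [array([0.575, 0.236]), np.float64(0.214), np.float64(0.109), np.float32(-1.36)] 0.0684
knob 46 [0.495 0.217 0.053]
scene
cover top 2643 [array([ 0.585, -0.203]), np.float64(0.166), np.float64(0.12), np.float32(-0.3)] 0.0674
fin 128 [array([ 0.585, -0.204]), np.float64(0.06), np.float64(0.014), np.float32(-0.304)] 0.0968
lid 2025 [array([0.574, 0.234]), np.float64(0.213), np.float64(0.109), np.float32(-1.338)] 0.0681
knob 39 [0.498 0.213 0.052]
[0.57, -0.2, 0.35] 0 0 True
[0.57, -0.2, 0.35] 0 3.141592653589793 True
[0.57, 0.22, 0.35] 0 0 True
[0.57, 0.22, 0.35] 0 3.141592653589793 True
[0.43, 0.03, 0.1] 0 0 True
[0.43, 0.03, 0.1] 0 3.141592653589793 True
[0.43, 0.03, 0.1] 1.57 0 True
[0.43, 0.03, 0.1] 1.57 3.141592653589793 True
[[ 9.91311384e-04 -9.50477729e-01 -3.10791093e-01  8.01697978e-02]
 [ 9.99999498e-01  9.87869256e-04  1.68483461e-04  4.48126969e-04]
 [ 1.46881188e-04 -3.10791104e-01  9.50478231e-01 -1.77641439e-01]
 [ 0.00000000e+00  0.00000000e+00  0.00000000e+00  1.00000000e+00]]
```

```bash
cat >> h.py <<'E'
def best(p,yaw):
    q0=np.array(get_state()["qpos"]); o=[]
    for k in (0,np.pi):
        q=ctrl.ik(list(p),down(yaw+k))
        if q is not None: o.append((np.abs(np.array(q)-q0).max(),k))
    return down(yaw+min(o)[1])
def over(p,yaw): ctrl.movep(list(p),best(p,yaw))
def lin(p,v=.15): ctrl.movel(list(p),max_speed=v)
def rep(s=""):
    g=get_state(); print(s,"t",round(float(g["time"]),1),"w",round(float(g["width"]),4),"gf",round(float(g["gripper_force"]),1),"F",np.round(g["contact_force"],1),"tcp",np.round(g["tcp_pos"],3)); return g
E
python3 - <<'E'
from h import *
c=np.array([.584,-.2035]); y=-.297
over([*c,.2],y); rep()
lin([*c,.073]); ctrl.close_gripper(60); rep("grip")
lin([*c,.14],.12); rep("lift")
d=[.43,.03]
over([*d,.14],-.05); rep()
lin([*d,.071],.1); rep("low")
E
```

```text
t 4.1 w 0.0852 gf 0.0 F [ 0.6  0.9 -0.3] tcp [ 0.584 -0.202  0.2  ]
grip t 5.8 w 0.0 gf 0.0 F [ 0.8 -0.  -0. ] tcp [ 0.584 -0.204  0.073]
lift t 6.5 w -0.0 gf 0.0 F [ 0.2 -0.1  0.4] tcp [ 0.584 -0.203  0.139]
 t 7.6 w -0.0004 gf 0.0 F [ 0.3 -1.1  0.6] tcp [0.431 0.029 0.14 ]
low t 8.5 w 0.0005 gf 0.0 F [-0.1  0.2  0.5] tcp [0.43  0.03  0.071]
```

The fingers closed on nothing, so the cover may have been knocked. Taking another look.

```bash
python3 - <<'E'
from h import *
lin([.43,.03,.2],.3); ctrl.ungrasp()
im,dp,c=grab("top"); P=cloud(dp,c); z=P[...,2]; cv2.imwrite("pics/top1.png",cv2.resize(im[100:320,200:540],None,fx=2.3,fy=2.3))
for x in models.masks_of("top","cover_center"): 
    m=x["mask"]; print(round(x["p"],2),x["point"],m.sum(),np.nanmedian(P[m],0).round(3))
for nm,a,b in [("cover",.055,.082),("fin",.088,.12)]:
    m=opened(near(P,(.585,-.2),.14)&(z>a)&(z<b),3 if nm!="fin" else 1); print(nm,m.sum(),[np.round(x,3) for x in rect(P,m)])
rep()
E
```

```text
0.8 [411.2, 268.8] 1269 [ 0.371 -0.233  0.045]
0.71 [402.0, 189.3] 2426 [ 0.58  -0.2    0.068]
0.64 [485.0, 211.7] 2764 [ 0.539 -0.444  0.061]
cover 2162 [array([ 0.584, -0.204]), np.float64(0.164), np.float64(0.12), np.float32(-0.3)]
fin 106 [array([ 0.582, -0.203]), np.float64(0.06), np.float64(0.014), np.float32(-0.285)]
 t 9.9 w 0.0855 gf 0.0 F [ 0.  -0.4  0.2] tcp [0.43 0.03 0.2 ]
```

View pics/top1.png

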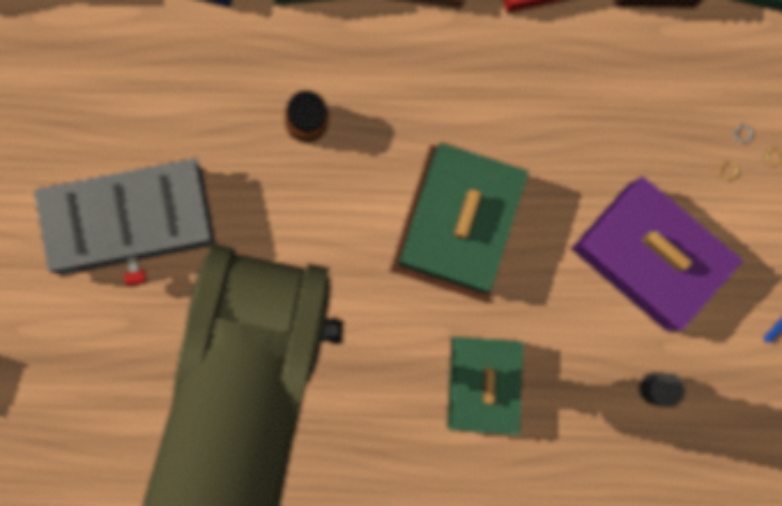

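```bash
python3 - <<'E'
from h import *
c=np.array([.584,-.2035]); y=-.297
over([*c,.2],y); g=rep(); print(g["eef_rot"],g["qpos"])
im,dp,cc=grab("wrist"); P=cloud(dp,cc); z=P[...,2]; cv2.imwrite("pics/w1.png",im)
m=near(P,c,.1)&(z>.088)&(z<.11); print(m.sum(),[np.round(x,3) for x in rect(P,m)],np.median(z[m]))
E
```

```text
t 11.0 w 0.0852 gf 0.0 F [ 0.2  1.  -0.8] tcp [ 0.584 -0.202  0.2  ]
[-6.10258150e-04  9.89105100e-01 -1.47209664e-01 -2.09458233e-04] [-0.19344132  0.6217999   0.8769014   1.5200434  -0.49522501  1.23467253
 -1.10918392]
726 [array([ 0.583, -0.204]), np.float64(0.06), np.float64(0.014), np.float32(-0.299)] 0.0958901179386743
```

View pics/w1.png

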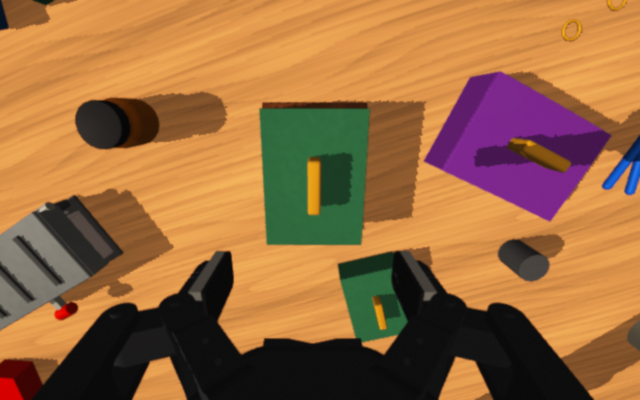

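The geometry looks right: the fin at (313,185) sits midway between the pads. I'll descend again and look before closing.

```bash
python3 - <<'E'
from h import *
c=np.array([.5835,-.2035])
lin([*c,.072]); rep("low")
a,_,_=grab("wrist"); ctrl.close_gripper(60); g=rep("grip"); b,_,_=grab("wrist")
cv2.imwrite("pics/w2.png",np.hstack([a[100:400,120:520],b[100:400,120:520]]))
E
```

```text
low t 12.1 w 0.0853 gf 0.0 F [ 0.  -0.2  0.7] tcp [ 0.584 -0.204  0.073]
grip t 12.9 w -0.0001 gf 0.0 F [-0.3  0.   0.5] tcp [ 0.583 -0.203  0.072]
```

View pics/w2.png

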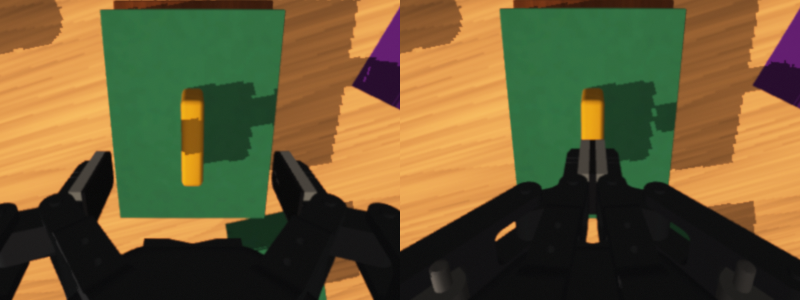

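```bash
python3 - <<'E'
from h import *
im,dp,cc=grab("wrist"); P=cloud(dp,cc)
g=rep(); 
for r in range(190,330,8): print(r,P[r,305].round(3),P[r,313].round(3),P[r,320].round(3),round(float(dp[r,313]),3))
E
```

```text
t 13.0 w 0.0 gf 0.0 F [ 0.2 -0.6  0.2] tcp [ 0.583 -0.204  0.072]
190 [ 0.612 -0.207  0.075] [ 0.611 -0.212  0.076] [ 0.609 -0.216  0.075] 0.181
198 [ 0.612 -0.207  0.092] [ 0.61  -0.212  0.092] [ 0.609 -0.216  0.092] 0.166
206 [ 0.609 -0.206  0.097] [ 0.607 -0.211  0.097] [ 0.606 -0.215  0.096] 0.162
214 [ 0.604 -0.205  0.097] [ 0.602 -0.209  0.096] [ 0.601 -0.213  0.096] 0.164
222 [ 0.598 -0.203  0.095] [ 0.597 -0.208  0.096] [ 0.596 -0.212  0.096] 0.167
230 [ 0.593 -0.202  0.095] [ 0.592 -0.206  0.096] [ 0.592 -0.211  0.097] 0.168
238 [ 0.589 -0.2    0.097] [ 0.587 -0.205  0.096] [ 0.586 -0.209  0.096] 0.17
246 [ 0.595 -0.203  0.119] [ 0.594 -0.207  0.119] [ 0.593 -0.21   0.12 ] 0.145
254 [ 0.595 -0.203  0.128] [ 0.593 -0.207  0.127] [ 0.593 -0.21   0.128] 0.138
262 [ 0.595 -0.203  0.136] [ 0.594 -0.207  0.136] [ 0.593 -0.21   0.135] 0.129
270 [ 0.595 -0.203  0.142] [ 0.594 -0.207  0.142] [ 0.593 -0.21   0.142] 0.123
278 [ 0.595 -0.204  0.149] [ 0.591 -0.206  0.144] [ 0.594 -0.21   0.149] 0.122
286 [ 0.595 -0.204  0.155] [ 0.588 -0.205  0.145] [ 0.594 -0.21   0.155] 0.123
294 [ 0.595 -0.204  0.16 ] [ 0.583 -0.204  0.145] [ 0.594 -0.209  0.16 ] 0.124
302 [ 0.593 -0.203  0.162] [ 0.579 -0.202  0.144] [ 0.592 -0.209  0.162] 0.126
310 [ 0.585 -0.201  0.156] [ 0.575 -0.201  0.144] [ 0.582 -0.206  0.155] 0.127
318 [ 0.581 -0.199  0.156] [ 0.504 -0.18   0.066] [ 0.579 -0.205  0.156] 0.224
326 [ 0.577 -0.198  0.156] [ 0.436 -0.159 -0.002] [ 0.575 -0.204  0.155] 0.311
```

The shut fingertips sit about 40 mm above the reported TCP: the finger face shows at z≈0.119 while the TCP reads 0.072. I'll measure the offset more precisely.

```bash
python3 - <<'E'
from h import *
lin([.5835,-.2035,.11]); 
im,dp,cc=grab("wrist"); P=cloud(dp,cc); g=rep()
q=g["eef_rot"]; Rt=R.from_quat([q[1],q[2],q[3],q[0]]).as_matrix(); T=(P-np.array(g["tcp_pos"]))@Rt
for r in range(228,256,2): print(r,T[r,306].round(4),T[r,318].round(4))
m=(np.abs(T[...,1])<.03)&(dp<.175)&(dp>0)&(T[...,2]>-.12); print("tip z pctl",np.percentile(T[m][:,2],[95,98,99,99.7,100]).round(4))
E
```

```text
t 13.4 w -0.0001 gf 0.0 F [0.6 1.  0.7] tcp [ 0.583 -0.203  0.11 ]
228 [-0.006  -0.0046  0.0136] [-0.0055  0.0044  0.0124]
230 [-0.0081 -0.0047  0.0146] [-0.0076  0.0044  0.0135]
232 [-0.0096 -0.0047  0.0142] [-0.0094  0.0045  0.0138]
234 [-0.0113 -0.0047  0.0142] [-0.0108  0.0045  0.0133]
236 [-0.0127 -0.0047  0.0138] [-0.0124  0.0045  0.0131]
238 [-0.0138 -0.0046  0.0125] [-0.0142  0.0045  0.0134]
240 [ 0.0112 -0.0034 -0.0412] [ 0.0112  0.0032 -0.0412]
242 [ 0.0108 -0.0034 -0.0428] [ 0.011   0.0031 -0.0433]
244 [ 0.011  -0.0033 -0.0456] [ 0.0113  0.0031 -0.0462]
246 [ 0.011  -0.0033 -0.0478] [ 0.0117  0.003  -0.0492]
248 [ 0.0114 -0.0032 -0.0508] [ 0.0117  0.003  -0.0514]
250 [ 0.0108 -0.0032 -0.0518] [ 0.0105  0.003  -0.0513]
252 [ 0.0108 -0.0031 -0.054 ] [ 0.0117  0.0029 -0.0556]
254 [ 0.0104 -0.0031 -0.0553] [ 0.0114  0.0028 -0.057 ]
tip z pctl [-0.0557 -0.0476 -0.0443 -0.0414 -0.039 ]
```

Real tips are 40 mm behind the reported TCP, so I'll command z lower by that much.

```bash
cat >> h.py <<'E'
OFF=.040   # measured: fingertips lie 40 mm behind the reported TCP
def tover(p,yaw): over([p[0],p[1],p[2]-OFF],yaw)
def tlin(p,v=.15): lin([p[0],p[1],p[2]-OFF],v)
E
python3 - <<'E'
from h import *
c=np.array([.5835,-.2035]); ctrl.ungrasp(); tlin([*c,.073]); ctrl.close_gripper(60); rep("grip")
tlin([*c,.14],.12); g=rep("lift")
if g["width"]>.01:
    d=[.43,.03]; tover([*d,.14],-.05); rep(); tlin([*d,.069],.1); rep("low"); 
E
```

```text
grip t 15.6 w 0.0131 gf 59.6 F [-0.7  0.6  3.5] tcp [ 0.584 -0.204  0.033]
lift t 16.3 w 0.0131 gf 58.7 F [-0.8  0.8 -3.4] tcp [ 0.583 -0.203  0.099]
 t 17.3 w 0.0131 gf 58.6 F [ 0.9 -0.5 -2.6] tcp [0.431 0.029 0.1  ]
low t 18.2 w 0.013 gf 58.6 F [ 0.4 -0.1 -3.5] tcp [0.43  0.03  0.029]
```

```bash
python3 - <<'E'
from h import *
d=[.43,.03]
tlin([*d,.066],.05); rep("down"); ctrl.ungrasp(); ctrl.pause(.2); tlin([*d,.2],.3)
im,dp,c=grab("top"); P=cloud(dp,c); z=P[...,2]
# tray: base outline (z<.03 brownish) via wall frame heights
np.savez("top2.npz",im=im,dp=dp)
yaw=.22; k=np.array([.4965,.2155])
tover([*k,.2],yaw); g=rep("over knob")
im,dp,cc=grab("wrist"); P=cloud(dp,cc); cv2.imwrite("pics/w3.png",im); z=P[...,2]
hsv=cv2.cvtColor(im,cv2.COLOR_BGR2HSV); m=((hsv[...,0]<8)|(hsv[...,0]>172))&(hsv[...,1]>140)&near(P,k,.05)&(z>.02)
a=np.array([np.cos(yaw),np.sin(yaw)]); b=np.array([-a[1],a[0]]); Q=P[m]
for v in (a,b): print(np.percentile(Q[:,:2]@v,[1,50,99]).round(4),"cmd",(k@v).round(4))
print(m.sum(),np.percentile(z[m],[2,50,98]).round(4))
m=opened(near(P,(.575,.235),.15)&(z>.06)&(z<.08)); print("lid",[np.round(x,4) for x in rect(P,m)])
E
```

```text
down t 18.4 w 0.0132 gf 60.9 F [-2.3  0.5 12.1] tcp [0.431 0.03  0.027]
over knob t 20.8 w 0.0855 gf 0.0 F [ 0.7  0.2 -0. ] tcp [0.496 0.214 0.159]
[0.522  0.5317 0.539 ] cmd 0.5316
[0.0928 0.1046 0.1164] cmd 0.102
367 [0.0457 0.0519 0.0539]
lid [array([0.5735, 0.2356]), np.float64(0.2105), np.float64(0.1084), np.float32(-1.3523)]
```

View pics/w3.png

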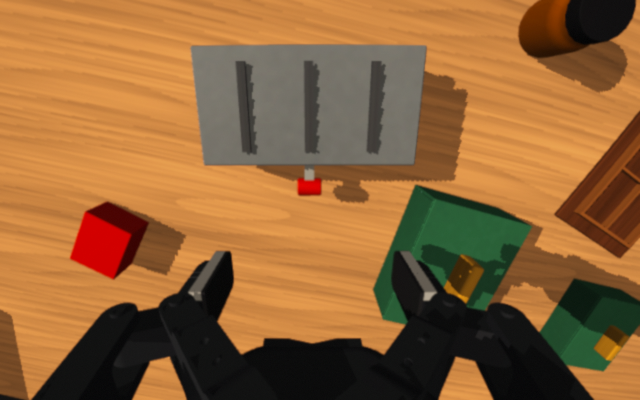

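Wrist view: knob at (309,187) in front of the lid, tray uncovered at the right edge, cover standing clear at (455,260). Next I open the lid.

```bash
cat >> h.py <<'E'
YAW=.2185; A=np.array([np.cos(YAW),np.sin(YAW)]); B=np.array([-A[1],A[0]])
a_,b_=np.array([np.cos(.22),np.sin(.22)]),np.array([-np.sin(.22),np.cos(.22)])
KNOB=.5306*a_+.1046*b_; HINGE=KNOB+.134*A; FIX=KNOB+.076*A
def knob(th): # knob position in world at lid angle
    p=HINGE-.134*np.cos(th)*A; return np.array([*p,.045+.134*np.sin(th)])
def arc(t0,t1,dz,v=.12,n=.16):
    for th in np.linspace(t0,t1,int(np.ceil(abs(t1-t0)/n))+1)[1:]:
        p=knob(th); tlin([p[0],p[1],p[2]+dz],v)
        g=get_state()
        if np.linalg.norm(g["contact_force"])>35 or g["width"]<.02: rep(f"stop {th:.2f}"); return th
    return t1
E
python3 - <<'E'
from h import *
print(KNOB,HINGE,FIX)
tover([*KNOB,.12],YAW); tlin([*KNOB,.029],.12); rep("at"); ctrl.close_gripper(40); g=rep("grip")
if g["width"]>.02:
    e=arc(0,1.85,-.016); rep(f"end {e}")
E
```

```text
[0.49498437 0.21787151] [0.62579834 0.24691809] [0.56917737 0.23434569]
at t 22.2 w 0.0851 gf 0.0 F [-0.4 -0.4  0.2] tcp [ 0.496  0.218 -0.01 ]
grip t 22.8 w 0.0253 gf 41.1 F [-0.9 -2.4  5.4] tcp [ 0.495  0.217 -0.011]
end 1.85 t 26.6 w 0.0253 gf 42.1 F [-0.4 -4.6  0.2] tcp [0.662 0.255 0.118]
```

```bash
python3 - <<'E'
from h import *
ctrl.ungrasp(); ctrl.pause(.3); p=knob(1.85); tlin([p[0],p[1],.26],.25); rep()
v=FIX-.06*A; tover([*v,.30],YAW); rep()
im,dp,cc=grab("wrist"); P=cloud(dp,cc); cv2.imwrite("pics/w4.png",im); np.savez("w4.npz",im=im,P=P)
L=np.dstack([(P[...,:2]-FIX)@A,(P[...,:2]-FIX)@B,P[...,2]])
m=(L[...,2]>.05)&(L[...,2]<.064)&(abs(L[...,0])<.035)&(abs(L[...,1])<.1)
n,lab,st,cen=cv2.connectedComponentsWithStats(m.astype(np.uint8))
for i in range(1,n):
    if st[i,4]>30:
        q=lab==i; print(st[i,4],L[q].mean(0).round(4),[np.round(x,4) for x in rect(P,q)],im[q].mean(0).round())
# lid profile
for zz in np.arange(.04,.17,.015):
    m=(abs(L[...,2]-zz)<.004)&(L[...,0]>.025)&(L[...,0]<.14)&(abs(L[...,1])<.1)
    if m.sum(): print(round(zz,3),m.sum(),np.percentile(L[m][:,0],[1,50,99]).round(3))
for t in "abcd":
    r=models.recognise("wrist",f"block{t}_center"); print(t,[(round(x["p"],2),np.round(x["point"])) for x in r[:2]])
E
```

```text
t 28.1 w 0.0855 gf 0.0 F [-1.3 -0.1 -0.7] tcp [0.662 0.255 0.221]
 t 28.8 w 0.0855 gf 0.0 F [ 1.  -0.2 -0.3] tcp [0.51  0.222 0.26 ]
293 [-0.0028  0.0696  0.0561] [array([0.5506, 0.3018]), np.float64(0.0393), np.float64(0.0122), np.float32(0.2132)] [  0. 185. 215.]
287 [-0.0012 -0.0693  0.0562] [array([0.5826, 0.1658]), np.float64(0.0391), np.float64(0.012), np.float32(0.2397)] [ 33. 117.  11.]
0.04 456 [0.063 0.073 0.075]
0.055 694 [0.054 0.079 0.081]
0.07 795 [0.061 0.085 0.088]
0.085 862 [0.062 0.091 0.094]
0.1 62 [0.064 0.077 0.091]
0.115 52 [0.071 0.079 0.087]
0.13 253 [0.077 0.115 0.116]
0.145 3848 [0.082 0.089 0.1  ]
0.16 46 [0.095 0.097 0.099]
a [(0.92, array([362., 124.]))]
b []
c []
d [(0.56, array([267., 126.]))]
```

View pics/w4.png

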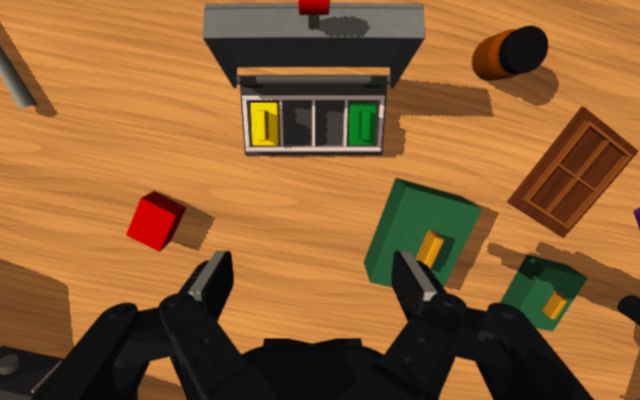

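Only two blocks are present: yellow at (265,125) and green at (363,125), in the outer bays, with the lid resting back. The tray is at (572,170). Next I localise the tray from above.

```bash
python3 - <<'E'
from h import *
c=np.array([.5835,-.2035]); tover([*c,.25],-.297); rep()
im,dp,cc=grab("wrist"); P=cloud(dp,cc); z=P[...,2]; cv2.imwrite("pics/w5.png",im)
fl=near(P,c,.2)&(z<.003)&(z>-.01); z0=np.median(z[fl]); print("bench z",z0)
for nm,a,b in [("base",.0035,.025),("wall",.0115,.025)]:
    m=opened(near(P,c,.13)&(z-z0>a)&(z-z0<b),3); n,lab,st,_=cv2.connectedComponentsWithStats(m.astype(np.uint8)); i=1+np.argmax(st[1:,4])
    print(nm,m.sum(),[np.round(x,4) for x in rect(P,lab==i)])
E
```

```text
t 30.7 w 0.085 gf 0.0 F [0.4 0.7 0.4] tcp [ 0.584 -0.202  0.21 ]
bench z -0.0016230521639742368
base 11999 [array([ 0.5812, -0.2038]), np.float64(0.1778), np.float64(0.1362), np.float32(-0.2936)]
wall 1143 [array([ 0.5686, -0.2   ]), np.float64(0.1204), np.float64(0.1033), np.float32(-0.2959)]
```

View pics/w5.png

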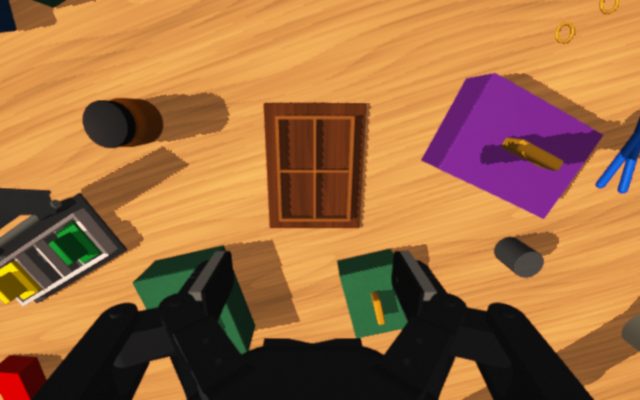

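```bash
cat >> h.py <<'E'
TRAY=np.array([.582,-.2037]); TY=-.295; TA=np.array([np.cos(TY),np.sin(TY)]); TB=np.array([-TA[1],TA[0]])
def slot(sx,sy): return TRAY+sx*.0355*TA+sy*.0245*TB
def pick(p,yaw,z=.034,f=50):
    tover([*p,.15],yaw); tlin([*p,z],.15); ctrl.close_gripper(f); rep("grip")
    tlin([*p,.15],.15); return rep("lift")["width"]>.008
def place(s,z=.0355):
    tover([*s,.15],TY); g=rep("there")
    if g["width"]<.008: return False
    tlin([*s,.045],.15); tlin([*s,z],.03); g=rep("down"); ctrl.ungrasp(); ctrl.pause(.2); tlin([*s,.15],.25); return True
E
python3 - <<'E'
from h import *
if pick([.5826,.1658],YAW): print(place(slot(1,-1)))
im,dp,cc=grab("wrist"); cv2.imwrite("pics/w6.png",im)
E
```

```text
grip t 33.7 w 0.0113 gf 51.4 F [-0.8  0.3  0.4] tcp [ 0.583  0.166 -0.006]
lift t 34.6 w 0.0113 gf 51.1 F [-0.4 -0.5 -2. ] tcp [0.582 0.166 0.109]
there t 36.1 w 0.011 gf 51.0 F [-0.1  0.6 -1.4] tcp [ 0.61  -0.235  0.11 ]
down t 37.5 w 0.011 gf 51.0 F [ 0.1 -0.3 -1.7] tcp [ 0.609 -0.237 -0.005]
True
```

View pics/w6.png

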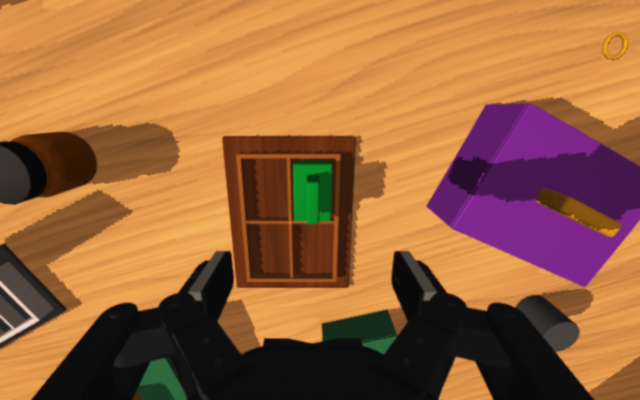

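The green block sits squarely in the far-right slot at (312,190). Now the yellow one.

```bash
python3 - <<'E'
from h import *
ok=pick([.5506,.3018],YAW)
if ok: ok=place(slot(-1,1)); print(ok)
if ok:
    tover([*TRAY,.25],TY); im,dp,cc=grab("wrist"); P=cloud(dp,cc); z=P[...,2]; cv2.imwrite("pics/w7.png",im[60:300,100:560])
    np.savez("w7.npz",im=im,P=P)
    m=near(P,TRAY,.09)&(z>.045)&(z<.075); n,lab,st,_=cv2.connectedComponentsWithStats(m.astype(np.uint8))
    for i in range(1,n):
        if st[i,4]>30:
            r=rect(P,lab==i); d=r[0]-TRAY; print([np.round(x,4) for x in r],"tray frame",(d@TA).round(4),(d@TB).round(4),np.median(z[lab==i]).round(4))
    z0=-.0016; m=opened(near(P,TRAY,.12)&(z-z0>.0035)&(z<.075),3); print([np.round(x,4) for x in rect(P,m)])
E
```

```text
grip t 42.6 w 0.0115 gf 49.3 F [0.5 0.1 2.3] tcp [ 0.551  0.302 -0.006]
lift t 43.5 w 0.0114 gf 48.9 F [-1.1 -0.   0.1] tcp [0.55  0.302 0.109]
there t 45.2 w 0.0108 gf 48.7 F [-1.7  0.4 -1. ] tcp [ 0.556 -0.168  0.11 ]
down t 46.5 w 0.0114 gf 48.7 F [-0.6 -0.5 -0.1] tcp [ 0.555 -0.17  -0.005]
True
[array([ 0.6087, -0.2374]), np.float64(0.0384), np.float64(0.012), np.float32(-0.2953)] tray frame 0.0353 -0.0245 0.0561
[array([ 0.5568, -0.1706]), np.float64(0.0397), np.float64(0.0122), np.float32(-0.253)] tray frame -0.0337 0.0243 0.0559
[array([ 0.5814, -0.2037]), np.float64(0.1782), np.float64(0.1366), np.float32(-0.2943)]
```

View pics/w7.png

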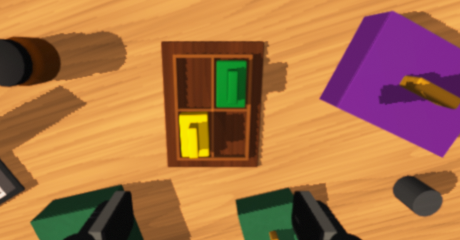

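Both blocks sit flat in diagonal slots, green at (232,83) and yellow at (193,133). Now I close the lid.

```bash
python3 - <<'E'
from h import *
k=knob(1.95); tover([k[0],k[1],.26],YAW)
tlin([k[0],k[1],k[2]-.014],.12); rep("at"); ctrl.close_gripper(40); g=rep("grip")
if g["width"]>.02:
    e=arc(1.95,0,-.014); g=rep(f"end {e}")
    if e==0:
        ctrl.ungrasp(); ctrl.pause(.2); tlin([*KNOB,.2],.25); rep()
        for n in ("top",):
            im,dp,c=grab(n); P=cloud(dp,c); z=P[...,2]; m=opened(near(P,FIX,.14)&(z>.03)); print("lid",[np.round(x,3) for x in rect(P,m)],np.percentile(z[m],[5,50,95]).round(4))
            cv2.imwrite("pics/top3.png",cv2.resize(im[100:320,200:540],None,fx=2.3,fy=2.3))
            for nm,a,b in [("cover",.05,.075),("fin",.08,.11)]:
                m=opened(near(P,(.43,.03),.14)&(z>a)&(z<b),3 if nm!="fin" else 1); print(nm,m.sum(),[np.round(x,3) for x in rect(P,m)])
E
```

```text
at t 51.4 w 0.0854 gf 0.0 F [-0.3  0.3  0.6] tcp [0.675 0.258 0.116]
grip t 52.0 w 0.0251 gf 40.2 F [-0.9 -0.6  2.8] tcp [0.674 0.258 0.116]
end 0 t 56.1 w 0.025 gf 50.1 F [-3.4 -5.   1.2] tcp [ 0.495  0.217 -0.009]
 t 57.7 w 0.0852 gf 0.0 F [-0.  -1.1 -0.5] tcp [0.494 0.218 0.159]
lid [array([0.54 , 0.197]), np.float64(0.218), np.float64(0.153), np.float32(0.039)] [0.0648 0.5888 0.6301]
cover 2196 [array([0.406, 0.016]), np.float64(0.163), np.float64(0.119), np.float32(-0.052)]
fin 104 [array([0.406, 0.016]), np.float64(0.06), np.float64(0.014), np.float32(-0.054)]
```

The cover was knocked to (0.406, 0.016). I'll check the lid by wrist camera, re-measure the cover, then pick and place it.

```bash
python3 - <<'E'
from h import *
im,dp,cc=grab("wrist"); P=cloud(dp,cc); z=P[...,2]; m=opened(near(P,FIX,.14)&(z>.058)&(z<.09)); print("lid",[np.round(x,3) for x in rect(P,m)],np.percentile(z[m],[2,50,98]).round(4))
c=np.array([.406,.016]); y=-.053
tover([*c,.2],y); im,dp,cc=grab("wrist"); P=cloud(dp,cc); z=P[...,2]
m=near(P,c,.08)&(z>.08)&(z<.11); r=rect(P,m); print(m.sum(),[np.round(x,4) for x in r])
if m.sum()>200 and abs(r[1]-.06)<.005: c=r[0]; y=float(r[3])
tlin([*c,.12],.2); over([*c,.12-OFF],y); tlin([*c,.068]); ctrl.close_gripper(80); rep("grip")
tlin([*c,.15],.15); rep("lift")
tover([*TRAY,.155],TY); g=rep("over tray"); 
im,dp,cc=grab("wrist"); cv2.imwrite("pics/w8.png",im)
E
```

```text
lid [array([0.573, 0.236]), np.float64(0.211), np.float64(0.109), np.float32(-1.35)] [0.065  0.0666 0.071 ]
910 [array([0.4051, 0.017 ]), np.float64(0.0595), np.float64(0.0137), np.float32(-0.0444)]
grip t 60.7 w 0.0128 gf 78.3 F [0.3 0.8 7.3] tcp [0.405 0.017 0.028]
lift t 61.4 w 0.0128 gf 77.9 F [ 0.1  0.4 -3.3] tcp [0.404 0.018 0.109]
over tray t 62.5 w 0.0128 gf 78.0 F [ 0.1  0.9 -3.3] tcp [ 0.581 -0.202  0.114]
```

View pics/w8.png

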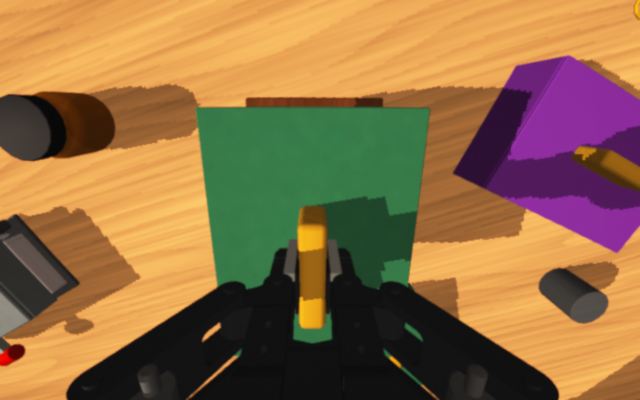

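The cover is held square above the tray and the lid is closed. Lowering now.

```bash
python3 - <<'E'
from h import *
tlin([*TRAY,.10],.1); rep("a")
for t in (.09,.086,.082,.078,.0755,.074):
    tlin([*TRAY,t],.04); g=rep(t)
    if g["contact_force"][2]>12: print("contact"); break
E
```

```text
a t 63.2 w 0.013 gf 78.0 F [ 0.2  0.4 -2.6] tcp [ 0.582 -0.204  0.06 ]
0.09 t 63.6 w 0.0128 gf 77.9 F [-0.1 -0.5 -3.6] tcp [ 0.582 -0.204  0.05 ]
0.086 t 63.9 w 0.0128 gf 77.9 F [ 0.6  0.1 -3.3] tcp [ 0.582 -0.204  0.046]
0.082 t 64.1 w 0.0124 gf 77.9 F [-0.6 -0.1 -2.7] tcp [ 0.582 -0.204  0.042]
0.078 t 64.4 w 0.0126 gf 77.9 F [ 0.3 -0.5 -3. ] tcp [ 0.582 -0.204  0.038]
0.0755 t 64.6 w 0.0125 gf 77.9 F [ 0.3 -0.6 -2.9] tcp [ 0.582 -0.204  0.035]
0.074 t 64.9 w 0.0125 gf 78.7 F [-1.8  0.4  2.3] tcp [ 0.582 -0.204  0.034]
```

Contact came at exactly the seated height. Release, retreat and verify.

```bash
python3 - <<'E'
from h import *
ctrl.ungrasp(); ctrl.pause(.2); tlin([*TRAY,.2],.25); tover([.5,.02,.3],0); ctrl.pause(.5); rep()
for n in ("scene",):
    im,dp,c=grab(n); P=cloud(dp,c); z=P[...,2]
    for nm,cc,r,a,b in [("cover top",TRAY,.13,.058,.08),("fin",TRAY,.08,.088,.12),("lid",FIX,.14,.058,.085)]:
        m=opened(near(P,cc,r)&(z>a)&(z<b),3 if nm!="fin" else 1); print(nm,m.sum(),[np.round(x,3) for x in rect(P,m)],np.percentile(z[m],[5,50,95]).round(4))
    for t in ("jar","giftbox","loupe"):
        x=models.masks_of(n,t)[:1]
        for q in x: print(t,round(q["p"],2),np.nanmedian(P[q["mask"]],0).round(3))
    cv2.imwrite("pics/end.png",im)
E
```

```text
t 68.0 w 0.0853 gf 0.0 F [-0.5 -0.1  0. ] tcp [0.5  0.02 0.26]
cover top 2628 [array([ 0.584, -0.204]), np.float64(0.166), np.float64(0.12), np.float32(-0.3)] [0.0643 0.0674 0.0702]
fin 131 [array([ 0.583, -0.204]), np.float64(0.061), np.float64(0.014), np.float32(-0.305)] [0.093  0.0969 0.0993]
lid 2038 [array([0.575, 0.234]), np.float64(0.212), np.float64(0.109), np.float32(-1.34)] [0.0648 0.0681 0.0722]
jar 0.67 [ 0.723 -0.008  0.072]
giftbox 0.73 [0.372 0.44  0.037]
```

View pics/end.png

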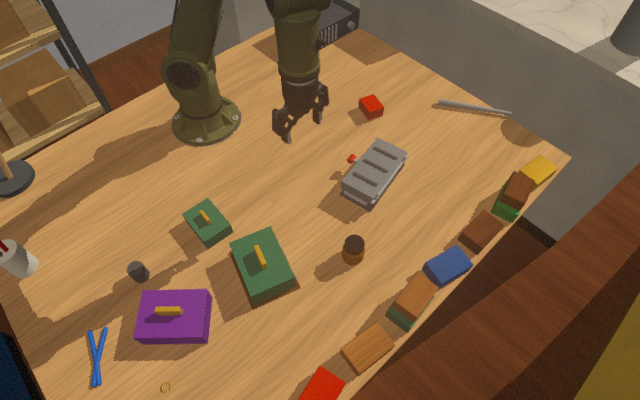

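The picture shows the cover seated on the tray at (262,265), the lid closed at (373,172), and the jar, gift box and loupe where they started. The cover's height (0.0674) and the lid's match the first picture. Handing in.

```bash
python3 -c "
from h import *
print(ticket.close_job())"
```

```text
the job is handed in; nothing more can be done
None
```

The job is handed in at about 68 s of robot time: both mould blocks that were there (green and yellow) are flat in their own tray slots, the clamshell lid is closed, the cover is back down on the tray's base, and the jar, gift box and loupe were not moved.

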